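# Take the pepper mill out of the display case

## Task

A customer wants the tall pepper mill that stands in the clear display case. Reach in through the round port in front of it, lift it off its pedestal and bring it out through that port, then set it down upright, without dropping it, in the empty compartment of the cardboard carton. Leave the salt shaker in the case, the cup in the carton, and the steel mug and glass jar on the counter where they are.

Things in the scene. Friction and masses are not known exactly. Their poses are not given: they have to be found in the camera images.
- case: Fixed clear display case, 6 mm panels: x -91 to +100 mm (back), 360 wide (y). Origin: counter, mid-width; +x back, +y left. Front wall 109 high, then a panel rising back at 30 deg from level to x +65, z 199, then level roof; shut but for two ports. Above, a clear shelf, x +25 to +100, z 284 to 290, small saucers on it (to 302). Wall at y 0 parts two bays, each with a pedestal 84 wide, 40 high, axis x +17, y +-90.
- port_left (a point): Centre of the left round port on the outer face of the sloping panel: case frame x -13, y +90, z 154 mm. The port is 150 mm in diameter with a thin dark rim; its axis is square to the panel, so the way in points to the case's +x and down, 30 degrees from vertical. The point's axes are those of the case.
- port_right (a point): Centre of the right round port, like the left one, at case frame x -13, y -90, z 154 mm.
- mill: Pepper mill, dark turned wood, domed steel cap, 112 mm high, loose, 0.15 to 0.31 kg, upright on the left or right pedestal within 10 mm of its axis. Round: foot 50 mm in diameter, waist 34 (36 to 58 mm up), straight head 40 in diameter from 66 to 104 mm up, low dome above. Origin: centre of its underside, z along its axis to the cap.
- shaker: Salt shaker of the same wood and steel, 65 mm high and 48 mm across, loose, standing on the other pedestal; to be left alone. Origin: centre of its underside.
- carton: Fixed open cardboard carton, 250 mm long (its x), 130 wide (its y), 40 high, walls and floor 4 thick, one divider across at x 0, making two compartments about 119 by 122 mm inside. Origin: centre of its underside. A cup stands in the +x compartment; the -x compartment, nearer the robot, is empty.
- empty_place (a point): Centre of the floor of the empty compartment (carton frame x -61.5, y 0, z 4 mm); its axes are those of the carton.
- cup: Blue ceramic cup, 80 mm across, 60 mm high, loose, standing in the carton's other compartment. Origin: centre of its underside.
- mug: Steel mug, 72 mm across without its handle, 85 mm high, loose, on the counter. Origin: centre of its underside.
- jar: Closed glass jar, 70 mm across, 110 mm high, loose, on the counter. Origin: centre of its underside.

How it is judged:
By the outcome, as a careful person would: the job done as asked, in the order asked, and still so for the second after the job is handed in, with the robot touching nothing.
It also fails if it takes over 48 s, if anything falls off the work surface, if the arm or the gripper's body presses on something with over 40 N, if the wrist force passes 120 N, or if a joint passes its speed limit or range.

## Robot

A 7-joint arm with a two-finger parallel gripper is mounted at the origin on the work surface. World frame = base frame: x ahead of the robot, y to its left, z up, the work surface at z = 0. Lengths are in m, angles in rad, forces in N, time in s.
With the tool pointing down it reaches from about 0.35 to 0.9 m from the base axis. Payload 8.1 kg.
Tool frame: the origin (TCP) lies between the finger pads; the fingertips stand ahead of it and the grasp point (between the pads) is the TCP (ctrl.tips_ahead is the z of the fingertips in the tool frame, in m); z points along the fingers, y is the direction in which the jaws open and shut (so a half turn about z gives the same grasp; the last joint's range is limited). The gripper opens to 92 mm and grips with 3 to 60 N. Pads are 19 mm wide; open, the fingers measure 130 mm over their backs; the gripper's body (75 mm by 190 mm) begins 47 mm behind the grasp point.
Start: joints at [-1.311, 0.434, 0.025, 1.573, -0.012, 1.134, -0.075], TCP at [0.222, 0.584, 0.21] pointing down, gripper open.
Joint ranges: [-2.62, 2.62], [-0.44, 2.09], [-1.27, 1.32], [0.08, 2.57], [-1.32, 4.46], [0.12, 2], [-2.74, 2.74]. Speed limits (rad/s): [2.22, 2.22, 3.01, 3.01, 3.14, 3.14, 3.14].

## Interface

Orientations are given as a unit quaternion [w, x, y, z].
In Python, from bench import ctrl gives the robot as it stands.
- The arm moves only by the tool arm_command, never from a script. Its argument "series" is a list of rows, each a list of 7 numbers: the finger opening in cm, from 0 to 9.18, then the shift along the world's x, y, z in cm, then the turn, a rotation vector about the world's x, y, z in degrees. A call has 1 to 8 rows; each row shifts and turns the commanded pose from where the row before left it; what a row does not reach is not made up. A row lasts 1/8 s, in which the tool goes at most 62.5 mm and 10.7 degrees, less where a joint would pass 70% of its speed; a pose out of reach is approached as far as the arm can. A call with a gripper value outside its range is refused whole. The fingers move at their own pace and stop on an object; "newtons" is the grip in N (left out, the last holds). Time passes only in rows, so rows that do not move let the fingers close. It gives the time, the measured TCP pose, the force and the opening at its end, in the units of the state.
- ctrl.get_state(): the state, without advancing time (a new reading comes with each control period).
- ctrl.get_image(name): name is "scene" or "side" or "wrist"; returns a dict with "pixels" (384x512x3 uint8, red, green, blue), "depth" (384x512 float32, m along the optical axis (not along the pixel's ray), 0 where there is no reading), "intrinsics" (3x3 intrinsics, pixels), "R" (3x3) and "t" (3): a world point X has camera coordinates R X + t. Camera axes: x right, y down, z forward; pixel columns grow to the right and rows downward; lengths in m; the calibration is good to about 2 mm. The wrist camera is an equidistant fisheye: a pixel r from the principal point sees the ray r / f radians off the axis. A picture is of the moment at which its call begins.
- ctrl.sign_off(): hands the job in, once; it reports no verdict.
The state is a dict: "t": time; "joint_positions": joint angles; "dq": joint speeds; "effort": joint torques, N m; "ee_pos": TCP position; "tool_rot": TCP orientation; "contact_force": force on the tool from outside, world axes, zero at the start; "wrist_torque": the same for the moment, N m; "grip_width": finger opening in m.
Only numpy, scipy, OpenCV 4.12 (cv2) and the standard library are available. Lean on these libraries where they do the work, as an engineer would, in place of code of your own. Each camera call takes 0.05 s, during which the arm holds its last target. There are 200 camera calls.

## Working session

There is one attempt and no reset: what is moved stays moved. The work goes in short steps, Python scripts to look and compute and a tool call to move; the robot and the scene stay as the last step left them, time stands still between calls to the robot, and variables do not carry over. Pictures are saved under pics/ and viewed, about 8 in all and at most 12, crops included, and the job is handed in when it is done.

Besides the shell and the picture viewer there is one more tool, called as name([rows], argument=value, ...), one row to a line, values as JSON. arm_command: Moves the arm, as the interface text tells. Its arguments: {"type":"object","properties":{"series":{"type":"array"},"newtons":{"type":"number"}},"required":["series"]}

```bash
ls; mkdir -p pics; cat > h.py <<'E'
import numpy as np,cv2,pickle
from bench import ctrl
def snap(n,tag):
    im=ctrl.get_image(n); pickle.dump(im,open(f'pics/{tag}.pkl','wb'))
    cv2.imwrite(f'pics/{tag}.png',cv2.cvtColor(im['pixels'],cv2.COLOR_RGB2BGR)); return im
def load(tag): return pickle.load(open(f'pics/{tag}.pkl','rb'))
def ray(im,u,v,fish=False):
    K=im['intrinsics'];x=(u-K[0,2])/K[0,0];y=(v-K[1,2])/K[1,1]
    if fish:
        r=np.hypot(x,y);s=np.sin(r)/max(r,1e-9);d=np.array([x*s,y*s,np.cos(r)])
    else: d=np.array([x,y,1.])
    R=im['R'];return -R.T@im['t'],R.T@d
def plane(im,u,v,z,fish=False):
    c,d=ray(im,u,v,fish);return c+d*(z-c[2])/d[2]
def proj(im,X,fish=False):
    p=im['R']@np.asarray(X,float)+im['t'];K=im['intrinsics']
    if fish:
        r=np.hypot(p[0],p[1]);th=np.arctan2(r,p[2]);q=p[:2]/max(r,1e-9)*th
    else: q=p[:2]/p[2]
    return np.array([K[0,0]*q[0]+K[0,2],K[1,1]*q[1]+K[1,2]])
E
python3 - <<'E'
from h import *
import cv2
a=snap('scene','s0');b=snap('side','d0');w=snap('wrist','w0')
for n in (a,b,w): print(n['intrinsics'].tolist(),(-n['R'].T@n['t']).round(3),n['R'][2].round(3))
cv2.imwrite('pics/s0b.png',cv2.resize(cv2.imread('pics/s0.png'),(800,600)))
cv2.imwrite('pics/d0b.png',cv2.resize(cv2.imread('pics/d0.png'),(800,600)))
s=ctrl.get_state();print(s);print(ctrl.tips_ahead)
E
```

```text
pics
[[412.1778510888771, 0.0, 253.38404339546008], [0.0, 412.1778510888771, 190.67143115559227], [0.0, 0.0, 1.0]] [0.735 0.394 0.879] [-0.183 -0.506 -0.843]
[[399.7816522277581, 0.0, 260.3136794166192], [0.0, 399.7816522277581, 188.67021712456892], [0.0, 0.0, 1.0]] [0.368 0.818 0.713] [ 0.193 -0.809 -0.556]
[[297.3186396354542, 0.0, 252.00118390000176], [0.0, 297.3186396354542, 196.3352804017809], [0.0, 0.0, 1.0]] [0.148 0.614 0.386] [ 0.276 -0.108 -0.955]
{'t': 0.15, 'joint_positions': array([-1.31059249,  0.43503377,  0.0249498 ,  1.57388972, -0.01160224,
        1.13399924, -0.07508367]), 'dq': array([ 8.97462503e-04, -1.81546620e-03,  9.11958677e-05, -3.22677291e-03,
       -8.63389535e-05, -1.56319928e-03,  5.24597239e-04]), 'effort': array([ 1.70550229e-03, -6.68253779e+01,  9.85966511e-01, -3.14692461e+01,
       -6.04717853e-02,  3.93777376e-02,  8.82591485e-05]), 'ee_pos': array([0.2216963 , 0.58391878, 0.20894247]), 'tool_rot': array([-5.94552721e-05,  1.80423988e-01,  9.83588752e-01, -5.89639519e-04]), 'contact_force': array([-0.35904629,  0.08219524,  0.25662785]), 'wrist_torque': array([ 0.024654  , -0.00916805,  0.01765656]), 'grip_width': 0.09168621413651473}
0.019
```

View pics/s0b.png

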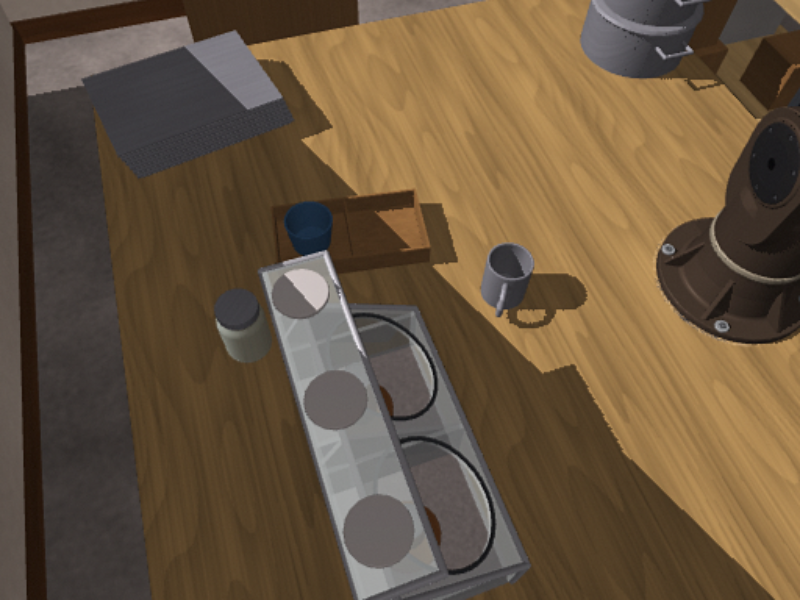

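View pics/d0b.png

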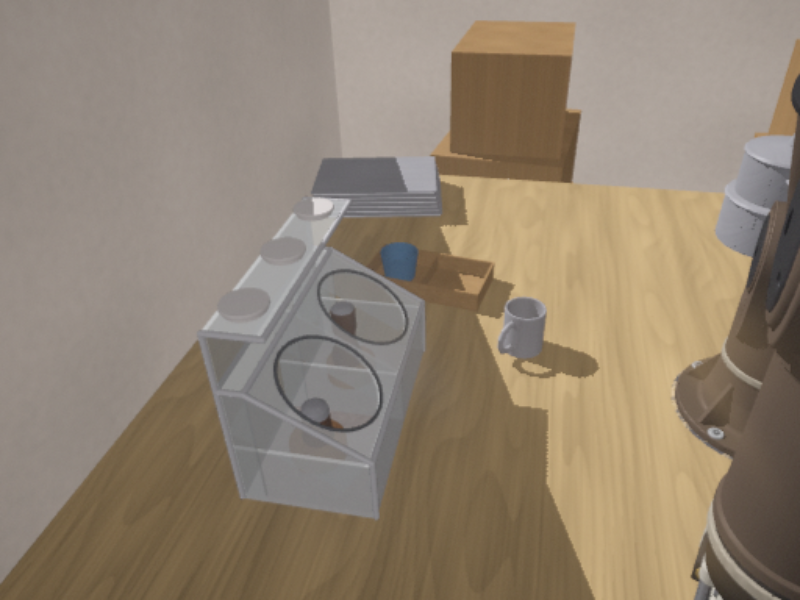

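The side view (800×600) shows the ports at about (362,307) and (328,383). There is an object in each: caps near (343,310) and (315,408). In the scene view the carton's empty compartment is near (390,232), the mug is at (508,275) and the jar at (240,325).

```bash
cat > m1.py <<'E'
from h import *
d=load('d0');s=load('s0')
def rim(im,c,a,thr=85):
    # dark pixels in an annulus round guess c (cx,cy,rx,ry,ang) 
    g=im['pixels'].max(2).astype(int);m=np.uint8(g<thr)*255
    k=np.zeros_like(m);cv2.ellipse(k,(c,a[:2],a[2]),255,14);m&=k
    ys,xs=np.nonzero(m);p=np.float32(np.c_[xs,ys])
    e=cv2.fitEllipse(p);return p,e
f=0.64
R={}
for n,c,a in (('R',(362*f,307*f),(100*f,58*f,35)),('L',(328*f,383*f),(112*f,88*f,25))):
    p,e=rim(d,c,(a[0],a[1],a[2]));print(n,len(p),e);R[n]=(p,e)
c={n:plane(d,*R[n][1][0],0.154) for n in R};print(c)
for it in range(3):
    yv=c['L']-c['R'];sep=np.hypot(*yv[:2]);yaw=np.arctan2(-yv[0],yv[1])
    ex=np.array([np.cos(yaw),np.sin(yaw),0]);ey=np.array([-np.sin(yaw),np.cos(yaw),0])
    nrm=-ex*.5+np.array([0,0,1])*np.cos(np.pi/6);u=ex*np.cos(np.pi/6)+np.array([0,0,.5])
    mid=(c['L']+c['R'])/2;mid[2]=.154;new={}
    for n in R:
        q=[]
        for x,y in R[n][0]:
            o,v=ray(d,x,y);q.append(o+v*((mid-o)@nrm)/(v@nrm))
        q=np.array(q)-mid;A=np.c_[q@u,q@ey]
        sol=np.linalg.lstsq(np.c_[2*A,np.ones(len(A))],(A**2).sum(1),rcond=None)[0]
        rad=np.sqrt(sol[2]+sol[:2]@sol[:2]);P=mid+sol[0]*u+sol[1]*ey
        new[n]=P
        print(n,P.round(4),'rad',rad.round(4))
    # slide along plane isn't z-consistent: recast to z .154
    c={n:plane(d,*proj(d,new[n]),0.154) for n in new}
    print('sep',sep.round(4),'yaw',np.degrees(yaw).round(2))
org=mid+ex*.013;print('case origin',org[:2].round(4))
E
python3 m1.py
python3 - <<'E'
from h import *
d=load('d0')
o=cv2.resize(d['pixels'][170:310,140:290][:,:,::-1],None,fx=4,fy=4,interpolation=cv2.INTER_CUBIC);cv2.imwrite('pics/dcrop.png',o)
E
```

```text
R 132 ((231.72535705566406, 194.92645263671875), (36.695133209228516, 61.644203186035156), 120.65107727050781)
L 358 ((210.1503448486328, 243.9168701171875), (55.16564178466797, 72.45581817626953), 121.8136978149414)
{'R': array([0.62493058, 0.04514872, 0.154     ]), 'L': array([0.6198436, 0.2274783, 0.154    ])}
R [0.6238 0.0406 0.1533] rad 0.0744
L [0.6192 0.2215 0.1536] rad 0.078
sep 0.1824 yaw 1.6
R [0.6234 0.0416 0.154 ] rad 0.0742
L [0.619 0.222 0.154] rad 0.0778
sep 0.1804 yaw 1.4
R [0.6234 0.0416 0.154 ] rad 0.0742
L [0.619 0.222 0.154] rad 0.0778
sep 0.1804 yaw 1.4
case origin [0.6342 0.1321]
```

View pics/dcrop.png

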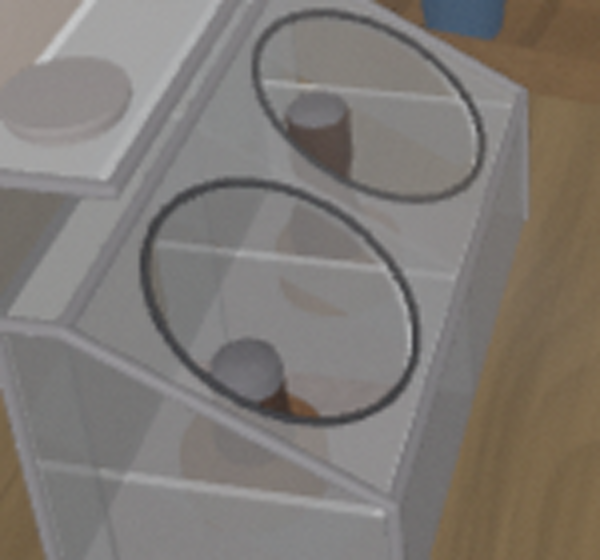

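The crop (4×, offset 140,170) shows a tall dark cylinder with a steel top in the right bay, cap centre at crop (318,108), or pixel (219.5,197). A lower capped object sits in the left bay at crop (248,370), or pixel (202,262). I'll check the heights with rays and refine the rims.

```bash
cat > m2.py <<'E'
from h import *
d=load('d0');s=load('s0')
def rim(im,e,thr,w=5):
    g=im['pixels'].max(2);bh=cv2.morphologyEx(g,cv2.MORPH_BLACKHAT,np.ones((7,7)))
    for _ in range(4):
        k=np.zeros_like(g);cv2.ellipse(k,e,255,w)
        ys,xs=np.nonzero((bh>thr)&(k>0));p=np.float32(np.c_[xs,ys]);e=cv2.fitEllipseDirect(p)
    return p,e
def solve(im,E,thr):
    R={}
    for n in E:
        R[n]=rim(im,E[n],thr);print(n,len(R[n][0]),np.round(np.hstack(R[n][1]),1))
    c={n:plane(im,*R[n][1][0],.154) for n in R}
    for it in range(4):
        yv=c['L']-c['R'];sep=np.hypot(*yv[:2]);yaw=np.arctan2(-yv[0],yv[1])
        ex=np.array([np.cos(yaw),np.sin(yaw),0]);ey=np.array([-ex[1],ex[0],0]);h=np.cos(np.pi/6)
        nrm=np.array([0,0,h])-ex*.5;u=ex*h+np.array([0,0,.5])
        mid=(c['L']+c['R'])/2;new={};rr=[]
        for n in R:
            q=np.array([(lambda o,v:o+v*((mid-o)@nrm)/(v@nrm))(*ray(im,x,y)) for x,y in R[n][0]])-mid
            A=np.c_[q@u,q@ey];a=cv2.minEnclosingCircle(np.float32(A))
            sol=np.linalg.lstsq(np.c_[2*A,np.ones(len(A))],(A**2).sum(1),rcond=None)[0]
            rr.append(np.sqrt(sol[2]+sol[:2]@sol[:2]));new[n]=mid+sol[0]*u+sol[1]*ey
        c={n:plane(im,*proj(im,new[n]),.154) for n in new}
    print(new,'rad',rr,'sep',sep.round(4),'yaw',np.degrees(yaw).round(2));o=mid+ex*.013;print('origin',o[:2].round(4));return o,yaw
o,yaw=solve(d,{'R':((232.1,196.5),(38,62),120.),'L':((210.1,245.5),(54,73),122.)},25)
f=.64
try: solve(s,{'R':((391*f,366*f),(80*f,115*f),150.),'L':((443*f,505*f),(98*f,140*f),165.)},25)
except Exception as x: print(x)
c,sn=np.cos(yaw),np.sin(yaw)
def incase(P): q=P[:2]-o[:2];return np.round(np.array([c*q[0]+sn*q[1],-sn*q[0]+c*q[1]])*1000,1)
for nm,u,v in (('Rcap',219.5,197),('Lcap',202,262)):
    for z in (.150,.103): P=plane(d,u,v,z);print(nm,z,P.round(4),incase(P))
# carton: brown mask in scene, ray top rim corners
E
python3 m2.py
python3 - <<'E'
from h import *
s=load('s0');o=cv2.resize(s['pixels'][105:190,160:350][:,:,::-1],None,fx=4,fy=4,interpolation=cv2.INTER_CUBIC);cv2.imwrite('pics/scrop.png',o)
E
```

```text
R 318 [231.8 196.1  38.   62.8 122.7]
L 524 [209.8 244.9  52.6  73.5 122.2]
{'R': array([0.62263441, 0.04550383, 0.154     ]), 'L': array([0.61879754, 0.22542581, 0.154     ])} rad [np.float64(0.07648059763681365), np.float64(0.07639015350624427)] sep 0.18 yaw 1.22
origin [0.6337 0.1357]
R 359 [244.4 234.2  54.8  78.3 132.1]
L 475 [278.1 322.8  66.8  92.1 147.8]
{'R': array([0.62312525, 0.04654081, 0.15400002]), 'L': array([0.61978466, 0.22616397, 0.15400001])} rad [np.float64(0.07621741141869368), np.float64(0.07650050666056654)] sep 0.1797 yaw 1.07
origin [0.6345 0.1366]
Rcap 0.15 [0.6541 0.0539 0.15  ] [ 18.6 -82.3]
Rcap 0.103 [ 0.6779 -0.0099  0.103 ] [  41.1 -146.6]
Lcap 0.15 [0.6205 0.2779 0.15  ] [-10.2 142.4]
Lcap 0.103 [0.6416 0.2328 0.103 ] [ 9.9 96.8]
```

View pics/scrop.png

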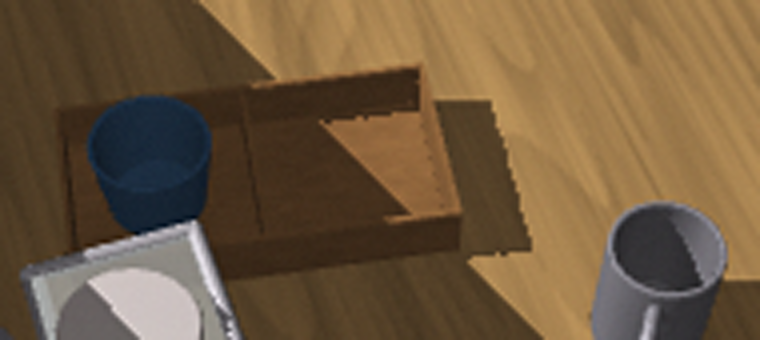

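Both views agree: case origin ≈ (0.634, 0.136), yaw ≈ 1.15°, rim separation 180 mm. The right cap, cast at 150 mm, lands at case (18.6, −82), which is on the pedestal. The left cap only fits at 103 mm. So the mill is in the right bay, near (0.654, 0.054). Next is an approach with the tool tilted along the port axis.

arm_command([
  [6.4,2,-4,2.2,0,0,5.5],
  [6.4,2,-4,2.2,0,0,5.5],
  [6.4,2,-4,2.2,0,0,5.5],
  [6.4,2,-4,2.2,0,0,5.5],
  [6.4,2,-4.5,0,0.15,-7.5,0],
  [6.4,2,-4.5,0,0.15,-7.5,0],
  [6.4,2,-4.5,0,0.15,-7.5,0],
  [6.4,2,-4.5,0,0.15,-7.5,0],
], newtons=20)

```text
t: 1.15
ee_pos: [0.3822, 0.2431, 0.2978]
tool_rot: [0.261, -0.01, 0.965, 0.003]
contact_force: [0.5, -0.2, 0.9]
grip_width: 0.0641
```

```bash
cat > q.py <<'E'
from h import *
from scipy.spatial.transform import Rotation as Ro
def st():
    s=ctrl.get_state();q=s['tool_rot'];M=Ro.from_quat(q,scalar_first=True).as_matrix()
    print('t',round(s['t'],2),'p',s['ee_pos'].round(4),'F',s['contact_force'].round(1),'w',round(s['grip_width'],4),'z',M[:,2].round(3),'y',M[:,1].round(3));return s,M
E
python3 - <<'E'
from q import *
s,M=st();print(s['joint_positions'].round(2))
y=np.radians(1.15);T=np.c_[[-np.cos(y)*.866,-np.sin(y)*.866,-.5],[-np.sin(y),np.cos(y),0],[np.cos(y)*.5,np.sin(y)*.5,-.866]]
print('turn needed',np.degrees(Ro.from_matrix(T@M.T).as_rotvec()).round(1))
im=load('s0')
c=[plane(im,160+u/4,105+v/4,.04) for u,v in ((422,66),(461,218),(58,110))]
print(np.round(c,4));a=c[0]-c[2];b=c[1]-c[0]
print('len',np.hypot(*a[:2]),'wid',np.hypot(*b[:2]),'dir -x',np.degrees(np.arctan2(a[1],a[0])),np.degrees(np.arctan2(b[1],b[0])))
e=a/np.linalg.norm(a);mid=(c[0]+c[1])/2;print('empty',(mid-e*.0635).round(4))
E
```

```text
t 1.15 p [0.3822 0.2431 0.2978] F [ 0.5 -0.2  0.9] w 0.0641 z [ 0.504  0.011 -0.864] y [-0.022  1.     0.   ]
[-1.06 -0.15 -0.02  2.18  0.58  0.92  0.2 ]
turn needed [-0.   0.3 -0.1]
[[ 0.4511 -0.3103  0.04  ]
 [ 0.4701 -0.1817  0.04  ]
 [ 0.6934 -0.3473  0.04  ]]
len 0.24511441609707796 wid 0.13001399804355518 dir -x 171.3382694424885 81.57682217123846
empty [ 0.5234 -0.2556  0.04  ]
```

arm_command([
  [6.4,2.4,-2.4,-0.4,0,0,0],
  [6.4,2.4,-2.4,-0.4,0,0,0],
  [6.4,2.4,-2.4,-0.4,0,0,0],
  [6.4,2.4,-2.4,-0.4,0,0,0],
  [6.4,2.4,-2.4,-0.4,0,0,0],
  [6.4,2.4,-2.4,-0.4,0,0,0],
  [6.4,2.4,-2.4,-0.4,0,0,0],
  [6.4,2.4,-2.4,-0.4,0,0,0],
  [6.4,0,0,0,0,0,0],
])

```text
schema error: expected 1 to 8 rows
```

```bash
python3 - <<'E'
from q import *
s,M=st();print(s['joint_positions'].round(2))
w=snap('wrist','w1')
print(w['intrinsics'][0,0]);print('mill top predicted',proj(w,[.654,.054,.150],True),'port',proj(w,[.6228,.046,.154],True),'foot',proj(w,[.654,.054,.04],True))
E
```

```text
t 1.15 p [0.3822 0.2431 0.2978] F [ 0.5 -0.2  0.9] w 0.0641 z [ 0.504  0.011 -0.864] y [-0.022  1.     0.   ]
[-1.06 -0.15 -0.02  2.18  0.58  0.92  0.2 ]
297.3186396354542
mill top predicted [140.24513006 250.74872633] port [130.31005999 242.47307009] foot [152.83731791 203.46276021]
```

arm_command([
  [6.4,2.7,-2.7,-0.4,0,0,0],
  [6.4,2.7,-2.7,-0.4,0,0,0],
  [6.4,2.7,-2.7,-0.4,0,0,0],
  [6.4,2.7,-2.7,-0.4,0,0,0],
  [6.4,2.7,-2.7,-0.4,0,0,0],
  [6.4,2.7,-2.7,-0.4,0,0,0],
  [6.4,2.7,-2.7,-0.4,0,0,0],
  [6.4,0,0,0,0,0,0],
])

```text
t: 2.2
ee_pos: [0.5719, 0.0528, 0.2694]
tool_rot: [0.259, -0.008, 0.966, 0.002]
contact_force: [-0.3, -0.0, -0.6]
grip_width: 0.0638
```

```bash
python3 - <<'E'
from q import *
s,M=st();print(s['joint_positions'].round(2))
w=snap('wrist','w2')
print('mill top predicted',proj(w,[.654,.054,.150],True),'port',proj(w,[.6228,.046,.154],True),'foot',proj(w,[.654,.054,.04],True))
E
```

```text
t 2.2 p [0.5719 0.0528 0.2694] F [-0.3 -0.  -0.6] w 0.0638 z [ 0.5    0.007 -0.866] y [-0.016  1.    -0.001]
[-0.84 -0.01  0.58  2.13  0.26  0.52  1.13]
mill top predicted [251.41599263 188.48753656] port [244.08261153 170.14375378] foot [251.7299868  132.05337269]
```

View pics/w2.png

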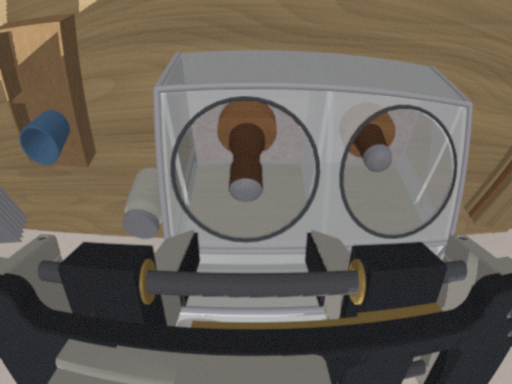

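The wrist view shows the mill's cap at about (246,188) through the port on its left side. That port's centre is near (246,170), and the shaker is in the other bay. I'll cast the cap and port rim with this closer view.

```bash
python3 - <<'E'
from q import *
w=load('w2');px=w['pixels']
hsv=cv2.cvtColor(px,cv2.COLOR_RGB2HSV)
# dark wood of mill body + cap in roi
roi=np.zeros(px.shape[:2],np.uint8);cv2.rectangle(roi,(222,160),(272,206),255,-1)
print(px[170:206:3,246].tolist())
cap=np.uint8((px.max(2)<150)&(hsv[...,1]<60))&(roi//255)
n,l,stt,c=cv2.connectedComponentsWithStats(cap)
for i in range(1,n):
    if stt[i,4]>60: print(stt[i],c[i].round(1))
i=1+np.argmax(stt[1:,4])
for z in (.148,.144): 
    print(z,plane(w,*c[i],z,True).round(4))
# foot silhouettes: wood width at mid rows
for v in (140,150,160,170):
    r=np.nonzero((hsv[v,200:300,1]>120)&(px[v,200:300].max(1)<100))[0]+200
    print(v,r.min() if len(r) else None,r.max() if len(r) else None)
print('port by px',plane(w,246,169.5,.154,True).round(4))
for x in ([.654,.054,.04],[.654,.046,.04],[.654,.046,.144],[.654,.046,.152]): print(x,proj(w,x,True).round(1))
E
```

```text
[[66, 43, 33], [62, 44, 29], [67, 45, 36], [113, 112, 118], [119, 120, 126], [117, 117, 121], [110, 111, 116], [108, 107, 110], [104, 104, 109], [104, 104, 107], [102, 100, 104], [131, 130, 122]]
[ 222  160   51   47 1793] [247.4 187.4]
0.148 [0.6543 0.0495 0.148 ]
0.144 [0.6584 0.0494 0.144 ]
140 228 265
150 233 259
160 235 256
170 233 258
port by px [0.6219 0.048  0.154 ]
[0.654, 0.054, 0.04] [251.7 132.1]
[0.654, 0.046, 0.04] [246. 132.]
[0.654, 0.046, 0.144] [244.4 184.6]
[0.654, 0.046, 0.152] [244.2 189.7]
```

```bash
python3 - <<'E'
from q import *
w=load('w2')
print(w['pixels'][112:140:2,246].tolist())
for v in (177,178,179): print(v,(plane(w,245.8,v,.144,True)+[.02,0,0]).round(4))
for v in (120,122,124,126,128): print(v,(plane(w,246.5,v,.04,True)+[.025,0,0]).round(4))
for u,z in ((246,.144),): print(plane(w,245.6,188,z,True))
E
```

```text
[[107, 75, 52], [107, 77, 55], [106, 74, 48], [108, 78, 52], [112, 81, 54], [99, 71, 50], [65, 43, 32], [65, 44, 27], [70, 46, 33], [71, 46, 35], [68, 43, 29], [69, 46, 37], [68, 46, 33], [68, 46, 30]]
177 [0.6621 0.0476 0.144 ]
178 [0.6636 0.0476 0.144 ]
179 [0.6651 0.0476 0.144 ]
120 [0.659  0.0466 0.04  ]
122 [0.6623 0.0467 0.04  ]
124 [0.6656 0.0467 0.04  ]
126 [0.6689 0.0467 0.04  ]
128 [0.6722 0.0467 0.04  ]
[0.65946205 0.04737786 0.144     ]
```

Head/cap boundary and foot edge both give x ≈ 0.663 from the wrist. The side ray at y = 0.0475 gives 0.657. I'll use (0.660, 0.0475) and grip at z ≈ 0.134, inserting along the port axis.

arm_command([
  [6.4,1.0,-0.5,0,0,0,0],
  [6.4,1.1,0,-1.9,0,0,0],
  [6.4,1.1,0,-1.9,0,0,0],
  [6.4,1.1,0,-1.9,0,0,0],
  [6.4,1.1,0,-1.9,0,0,0],
  [6.4,1.1,0,-1.9,0,0,0],
  [6.4,0,0,0,0,0,0],
  [6.4,0,0,0,0,0,0],
])

```text
t: 3.25
ee_pos: [0.6354, 0.0509, 0.175]
tool_rot: [0.259, -0.01, 0.966, 0.003]
contact_force: [0.5, -0.8, 0.1]
grip_width: 0.0642
```

```bash
python3 - <<'E'
from q import *
s,M=st();w=snap('wrist','w3');d=snap('side','d3')
a=cv2.resize(w['pixels'][60:260,120:400],(560,400));b=cv2.resize(d['pixels'][100:300,140:270],(260,400))
cv2.imwrite('pics/c3.png',np.hstack([a,b[:,:240]])[:,:,::-1])
E
```

```text
t 3.25 p [0.6354 0.0509 0.175 ] F [ 0.5 -0.8  0.1] w 0.0642 z [ 0.5    0.011 -0.866] y [-0.022  1.     0.   ]
```

View pics/c3.png

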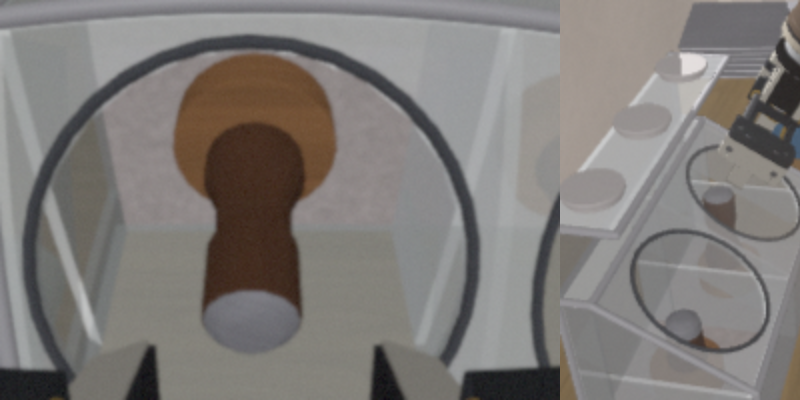

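The crop (2×, offset 120,60) shows the open fingers clear of the rim, with inner edges at 157 and 373. The mill cap spans 202–302, with its near edge at row 290.

```bash
python3 - <<'E'
from q import *
w=load('w3')
P=lambda u,v,z:plane(w,120+u/2,60+v/2,z,True).round(4)
print('near cap edge+20',P(252,290,.144)+[.02,0,0]);print('sides of cap',P(202,318,.144),P(302,318,.144))
print('foot near +25',P(254,123,.04)+[.025,0,0],P(206,165,.04),P(302,165,.04))
print('ped near +42',P(254,53,.04)+[.042,0,0],'port top',P(250,37,.1165))
print('tcp px',(proj(w,[.6354,.0509,.175],True)-[120,60])*2)
E
```

```text
near cap edge+20 [0.6643 0.0476 0.144 ]
sides of cap [0.6615 0.0281 0.144 ] [0.6606 0.0672 0.144 ]
foot near +25 [0.6641 0.0469 0.04  ] [0.6654 0.0222 0.04  ] [0.6645 0.0721 0.04  ]
ped near +42 [0.6425 0.0465 0.04  ] port top [0.5574 0.046  0.1165]
tcp px [260.88380668 344.09152874]
```

Widths check out (39 and 50 mm). Wrist estimate for the mill is (0.663, 0.0475). Going in the rest of the way.

arm_command([
  [6.4,0.7,-0.1,-1.0,0,0,0],
  [6.4,0.7,-0.1,-1.0,0,0,0],
  [6.4,0.7,-0.1,-1.0,0,0,0],
  [6.4,0.6,0,-1.1,0,0,0],
  [6.4,0,0,0,0,0,0],
])

```text
t: 3.98
ee_pos: [0.6626, 0.0469, 0.1322]
tool_rot: [0.258, -0.01, 0.966, 0.002]
contact_force: [-0.2, 0.0, -0.8]
grip_width: 0.064
```

arm_command([
  [3.0,0,0,0,0,0,0],
  [3.0,0,0,0,0,0,0],
  [3.0,0,0,0,0,0,0],
  [3.0,0,0,0,0,0,0],
  [3.0,0,0,0,0,0,0],
], newtons=25)

```text
t: 4.6
ee_pos: [0.6629, 0.0473, 0.1337]
tool_rot: [0.259, -0.01, 0.966, 0.002]
contact_force: [-0.9, -0.6, 0.5]
grip_width: 0.0303
```

The opening reached the commanded 30 mm, so nothing is between the pads. I need to look.

```bash
python3 - <<'E'
from q import *
s,M=st();w=snap('wrist','w4');d=snap('side','d4')
a=cv2.resize(w['pixels'][60:310,120:400],(448,400));b=cv2.resize(d['pixels'][120:260,160:280],(343,400))
cv2.imwrite('pics/c4.png',np.hstack([a,b])[:,:,::-1])
E
```

```text
t 4.6 p [0.6629 0.0473 0.1337] F [-0.9 -0.6  0.5] w 0.0303 z [ 0.5    0.01  -0.866] y [-0.021  1.    -0.   ]
```

View pics/c4.png

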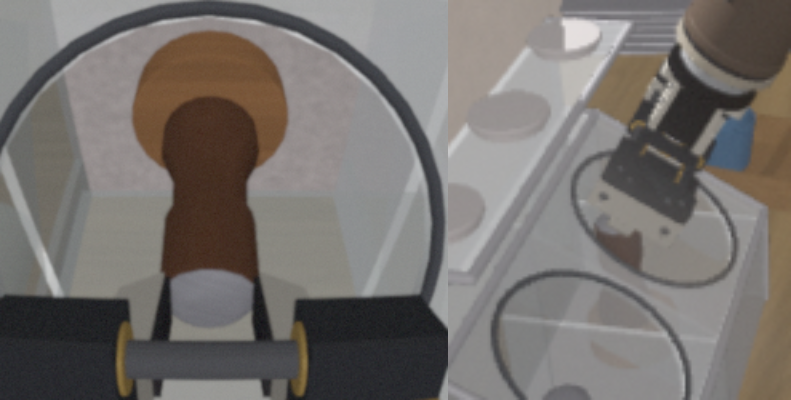

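The crop (wrist part 1.6×, offset 120,60) shows the mill still upright. The fingers end beside the steel cap at rows ~275, and the cap's near edge is at (211,272). I'll compute where the pads lie relative to the cap.

```bash
python3 - <<'E'
from q import *
s,M=st();w=load('w4');p=s['ee_pos']
P=lambda u,v,z:plane(w,120+u/1.6,60+v/1.6,z,True).round(4)
C=lambda X:((proj(w,X,True)-[120,60])*1.6).round(0)
print('near edge+20',P(211,272,.144)+[.02,0,0],'foot',P(211,98,.04)+[.025,0,0], 'sides',P(165,285,.144),P(257,285,.144))
for z in (.019,.0,-.02,-.047):
    for x in (.0095,-.0095):
        for y in (.015,-.015): print(z,x,y,C(p+M@[x,y,z]))
print(C([.6635,.0475,.152]))
d=load('d4')
D=lambda X:((proj(d,X)-[160,120])*2.857+[448,0]).round(0)
for X in ([.6635,.0475,.152],[.6635,.0475,.144],[.657,.0475,.152]): print('side cap',D(X))
for x in (.0095,-.0095): print('side tip',x,D(p+M@[x,.015,.019]))
print('tcp',D(p))
E
```

```text
t 4.7 p [0.6629 0.0472 0.1336] F [-0.1 -0.1  0.4] w 0.0302 z [ 0.5    0.01  -0.866] y [-0.021  1.    -0.001]
near edge+20 [0.6666 0.0479 0.144 ] foot [0.6647 0.0476 0.04  ] sides [0.6555 0.0306 0.144 ] [0.6547 0.0655 0.144 ]
0.019 0.0095 0.015 [243. 237.]
0.019 0.0095 -0.015 [174. 237.]
0.019 -0.0095 0.015 [242. 277.]
0.019 -0.0095 -0.015 [176. 277.]
0.0 0.0095 0.015 [246. 253.]
0.0 0.0095 -0.015 [171. 253.]
0.0 -0.0095 0.015 [245. 296.]
0.0 -0.0095 -0.015 [172. 296.]
-0.02 0.0095 0.015 [250. 274.]
-0.02 0.0095 -0.015 [166. 274.]
-0.02 -0.0095 0.015 [248. 320.]
-0.02 -0.0095 -0.015 [168. 320.]
-0.047 0.0095 0.015 [256. 309.]
-0.047 0.0095 -0.015 [159. 309.]
-0.047 -0.0095 0.015 [254. 360.]
-0.047 -0.0095 -0.015 [162. 360.]
[209. 315.]
side cap [610. 213.]
side cap [610. 220.]
side cap [617. 214.]
side tip 0.0095 [608. 259.]
side tip -0.0095 [589. 249.]
tcp [612. 230.]
```

```bash
python3 - <<'E'
from q import *
w=load('w4');d=load('d4')
a=cv2.resize(w['pixels'][205:280,210:290],(400,375),interpolation=cv2.INTER_CUBIC);b=cv2.resize(d['pixels'][165:225,195:255],(400,400),interpolation=cv2.INTER_CUBIC)[:375]
o=np.clip(np.hstack([a,b])[:,:,::-1].astype(float)*1.5,0,255).astype(np.uint8)
cv2.imwrite('pics/c5.png',o)
E
```

```text
(no output)
```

View pics/c5.png

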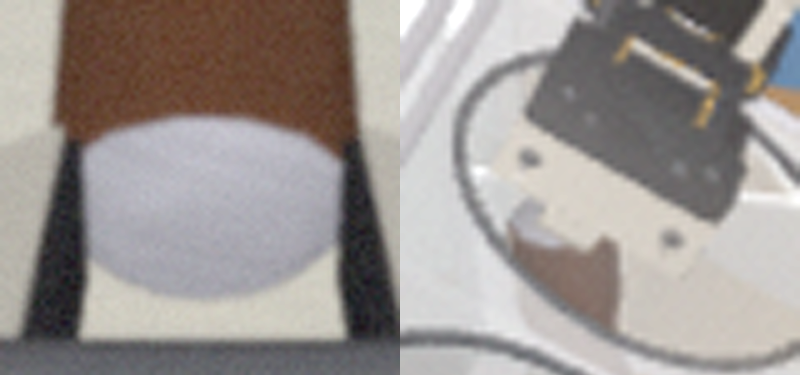

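The wrist and side crops show the pad tips ending at about the mill's dome, well short of where the tool frame puts them. I'll measure the tips in the tool frame using depth.

```bash
python3 - <<'E'
from q import *
s,M=st();p=s['ee_pos'];w=load('w4');d=load('d4');w2=load('w2')
def pt(im,u,v,f):
    c,r=ray(im,u,v,f);z=im['depth'][int(round(v)),int(round(u))]
    k=(im['R']@r)[2];return c+r*z/k, z
for nm,im,L,f in (('wrist',w,[(217,234),(215,240),(224,240),(220,250),(284,240),(280,236),(286,233),(212,233),(251,245),(251,220)],True),('side',d,[(219,198),(222,200),(224,201),(216,191),(228,199),(235,203),(217,199),(222,206)],False)):
    for u,v in L:
        X,z=pt(im,u,v,f);print(nm,u,v,z.round(3),X.round(3),'tool',(M.T@(X-p)*1000).round(0),im['pixels'][v,u])
E
```

```text
t 4.7 p [0.6629 0.0472 0.1336] F [-0.1 -0.1  0.4] w 0.0302 z [ 0.5    0.01  -0.866] y [-0.021  1.    -0.001]
wrist 217 234 0.165 [0.643 0.028 0.15 ] tool [ 10. -19. -25.] [123 121 114]
wrist 215 240 0.158 [0.639 0.028 0.157] tool [  9. -19. -32.] [123 122 115]
wrist 224 240 0.161 [0.642 0.033 0.155] tool [  8. -14. -29.] [25 24 25]
wrist 220 250 0.152 [0.637 0.031 0.164] tool [  7. -15. -39.] [31 30 33]
wrist 284 240 0.159 [0.639 0.065 0.156] tool [  9.  18. -31.] [100  97  92]
wrist 280 236 0.167 [0.644 0.064 0.15 ] tool [  8.  17. -23.] [33 32 32]
wrist 286 233 0.166 [0.642 0.067 0.149] tool [ 10.  20. -24.] [123 120 114]
wrist 212 233 0.167 [0.644 0.025 0.148] tool [  9. -22. -22.] [130 128 120]
wrist 251 245 0.169 [0.65  0.047 0.152] tool [  2.   1. -23.] [122 121 126]
wrist 251 220 0.172 [0.642 0.047 0.14 ] tool [ 15.   1. -16.] [72 48 35]
side 219 198 0.957 [0.646 0.078 0.165] tool [ -2.  31. -35.] [143 139 133]
side 222 200 0.956 [0.639 0.08  0.161] tool [  7.  33. -36.] [142 138 133]
side 224 201 0.956 [0.634 0.08  0.159] tool [ 12.  34. -36.] [114 106 100]
side 216 191 0.876 [0.631 0.134 0.224] tool [-19.  87. -93.] [145 141 135]
side 228 199 0.881 [0.605 0.134 0.206] tool [ 13.  88. -91.] [144 140 134]
side 235 203 0.884 [0.589 0.133 0.197] tool [ 30.  88. -91.] [140 136 129]
side 217 199 0.968 [0.654 0.072 0.157] tool [ -4.  25. -24.] [128 124 121]
side 222 206 0.988 [0.646 0.063 0.13 ] tool [16. 16. -5.] [90 77 72]
```

Depth from both cameras shows the tips at tool z ≈ −21 mm rather than +19, and the body at −91 rather than −47. The true grasp point is therefore about 40 mm behind the reported TCP, and I'll allow for that. I'll open, go 40 mm deeper along the axis and look at the clearance.

arm_command([
  [6.4,0,0,0,0,0,0],
  [6.4,0,0,0,0,0,0],
  [6.4,0,0,0,0,0,0],
  [6.4,0.4,0,-0.7,0,0,0],
  [6.4,0.4,0,-0.7,0,0,0],
  [6.4,0.4,0,-0.7,0,0,0],
  [6.4,0.4,0,-0.7,0,0,0],
  [6.4,0,0,0,0,0,0],
])

```text
t: 5.7
ee_pos: [0.6787, 0.0471, 0.1046]
tool_rot: [0.258, -0.01, 0.966, 0.002]
contact_force: [-0.8, 0.0, 0.0]
grip_width: 0.064
```

```bash
python3 - <<'E'
from q import *
s,M=st();w=snap('wrist','w6');d=snap('side','d6')
a=cv2.resize(w['pixels'][150:300,160:340],(456,380));b=cv2.resize(d['pixels'][165:225,195:250],(344,375))
b=np.vstack([b,np.zeros((5,344,3),np.uint8)]);cv2.imwrite('pics/c6.png',np.clip(np.hstack([a,b])[:,:,::-1]*1.4,0,255).astype(np.uint8))
p=s['ee_pos'];print('true tcp',(p-.04*M[:,2]).round(4))
E
```

```text
t 5.7 p [0.6787 0.0471 0.1046] F [-0.8  0.   0. ] w 0.064 z [ 0.499  0.01  -0.867] y [-0.021  1.    -0.001]
true tcp [0.6588 0.0467 0.1393]
```

View pics/c6.png

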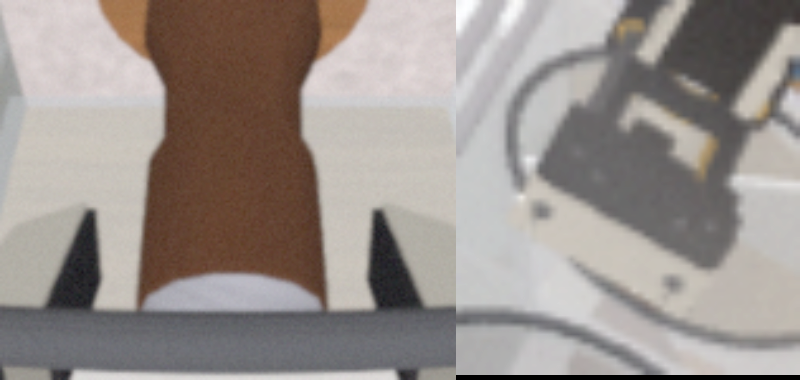

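The pads now straddle the head, left pad at crop x 98, right at 372, head at 142–325. I'll go 5 mm deeper and close.

arm_command([
  [6.4,0.3,0.1,-0.5,0,0,0],
  [6.4,0,0,0,0,0,0],
  [2.5,0,0,0,0,0,0],
  [2.5,0,0,0,0,0,0],
  [2.5,0,0,0,0,0,0],
  [2.5,0,0,0,0,0,0],
  [2.5,0,0,0,0,0,0],
], newtons=25)

```text
t: 6.68
ee_pos: [0.682, 0.0482, 0.1009]
tool_rot: [0.259, -0.01, 0.966, 0.002]
contact_force: [0.7, -0.8, 0.9]
grip_width: 0.039
```

The opening stopped at 39 mm, so the head is held. Now a small lift, then out along the axis.

arm_command([
  [2.5,0,0,0.5,0,0,0],
  [2.5,0,0,0.6,0,0,0],
  [2.5,-0.3,0,0.6,0,0,0],
  [2.5,0,0,0,0,0,0],
], newtons=35)

```text
t: 7.18
ee_pos: [0.6789, 0.0486, 0.1185]
tool_rot: [0.259, -0.01, 0.966, 0.003]
contact_force: [0.0, 0.5, -2.8]
grip_width: 0.0395
```

```bash
python3 - <<'E'
from q import *
s,M=st();w=snap('wrist','w7')
a=cv2.resize(w['pixels'][60:310,110:400],(640,552));cv2.imwrite('pics/c7.png',np.clip(a[:,:,::-1]*1.3,0,255).astype(np.uint8))
E
```

```text
t 7.17 p [0.6789 0.0486 0.1185] F [ 0.   0.5 -2.8] w 0.0395 z [ 0.5    0.01  -0.866] y [-0.021  1.    -0.   ]
```

View pics/c7.png

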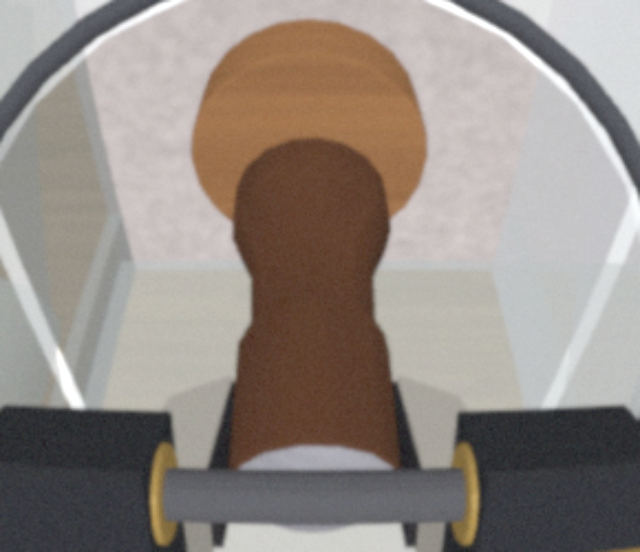

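The mill is lifted and hanging upright (force −2.8 N, so ≈0.29 kg). Taking it out along the port axis.

arm_command([
  [2.5,-0.9,0,1.6,0,0,0],
  [2.5,-1.0,0,1.8,0,0,0],
  [2.5,-1.0,0,1.8,0,0,0],
  [2.5,-1.0,0,1.8,0,0,0],
  [2.5,-1.0,0,1.8,0,0,0],
  [2.5,-1.0,0,1.8,0,0,0],
  [2.5,-1.0,0,1.8,0,0,0],
  [2.5,-1.0,0,1.8,0,0,0],
])

```text
t: 8.22
ee_pos: [0.5993, 0.0483, 0.26]
tool_rot: [0.258, -0.01, 0.966, 0.002]
contact_force: [-0.1, 0.7, -2.1]
grip_width: 0.0389
```

arm_command([
  [2.5,-0.4,-1.5,0.5,0,0,0],
  [2.5,-0.4,-2.5,0,0,0,0],
  [2.5,-0.4,-3.0,0,0,0,0],
  [2.5,-0.4,-3.0,0,0,0,0],
  [2.5,-0.4,-3.0,0,0,0,0],
  [2.5,-0.4,-3.0,0,0,0,0],
  [2.5,-0.4,-3.0,0,0,0,0],
  [2.5,-0.4,-2.5,0,0,0,0],
])

```text
t: 9.22
ee_pos: [0.5672, -0.1691, 0.2644]
tool_rot: [0.259, -0.009, 0.966, 0.002]
contact_force: [0.2, 0.6, -2.6]
grip_width: 0.0393
```

```bash
python3 - <<'E'
from q import *
s,M=st();print(s['joint_positions'].round(2),s['wrist_torque'].round(2))
im=load('s0');print('mug centre',plane(im,508*.64,262*.64,.085).round(3),'cup',plane(im,309*.64,220*.64,.064).round(3))
E
```

```text
t 9.22 p [ 0.5672 -0.1691  0.2644] F [ 0.2  0.6 -2.6] w 0.0393 z [ 0.5    0.009 -0.866] y [-0.019  1.    -0.001]
[-0.54  0.06  0.91  2.1  -0.46  0.56  2.29] [ 0.02  0.84 -0.01]
mug centre [ 0.38  -0.092  0.085] cup [ 0.645 -0.281  0.064]
```

J7 is climbing towards its limit, so I'll let the tool yaw follow the arm on the way to the carton.

arm_command([
  [2.5,-0.3,-1.2,-1.0,0,0,-3],
  [2.5,-0.3,-1.2,-1.0,0,0,-3],
  [2.5,-0.3,-1.2,-1.0,0,0,-3],
  [2.5,-0.3,-1.2,-1.0,0,0,-3],
  [2.5,-0.3,-1.2,-1.0,0,0,-3],
  [2.5,-0.3,-1.2,-1.0,0,0,-3],
  [2.5,-0.3,-1.2,-1.0,0,0,-3],
  [2.5,-0.3,-1.0,-1.0,0,0,-3],
])

```text
t: 10.22
ee_pos: [0.5437, -0.2615, 0.1841]
tool_rot: [0.253, 0.193, 0.947, -0.052]
contact_force: [-0.2, 0.4, -3.0]
grip_width: 0.0391
```

```bash
python3 - <<'E'
from q import *
s,M=st();print(s['joint_positions'].round(2));p=s['ee_pos'];print('mill est',(p-.04*M[:,2]).round(4))
a=snap('scene','s8');d=snap('side','d8');w=snap('wrist','w8')
A=a['pixels'][90:240,140:340];W=w['pixels']
o=np.hstack([cv2.resize(A,(533,400)),cv2.resize(W[60:310,150:350],(267,334))[:,:].repeat(1,0)[:400] if 0 else cv2.resize(W[60:360,150:350],(267,400))])
cv2.imwrite('pics/c8.png',np.clip(o[:,:,::-1]*1.3,0,255).astype(np.uint8))
print('empty in crop',(proj(a,[.523,-.2556,.004])-[140,90])*2.667)
E
```

```text
t 10.22 p [ 0.5437 -0.2615  0.1841] F [-0.2  0.4 -3. ] w 0.0391 z [ 0.46  -0.196 -0.866] y [ 0.391  0.92  -0.001]
[-0.42  0.23  0.91  2.21 -0.68  0.32  2.21]
mill est [ 0.5253 -0.2537  0.2188]
empty in crop [283.92378646 163.76243021]
```

View pics/c8.png

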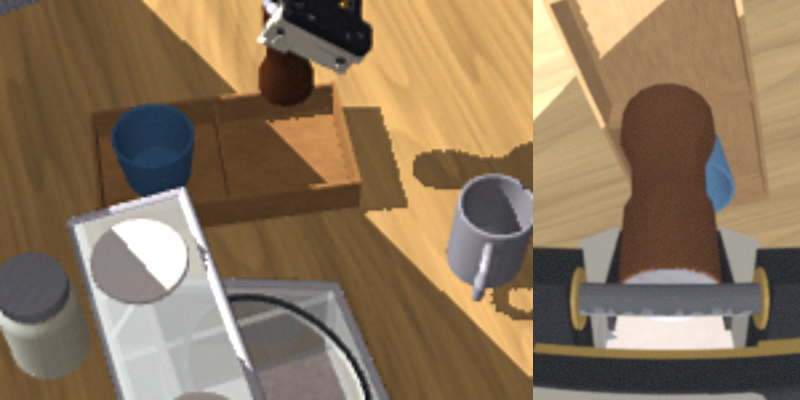

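The scene crop shows the mill above the empty compartment with its foot clear of the rim. The cup, mug and jar are where they were. J6 is getting low (0.32), so I'll lower in short steps and watch it.

arm_command([
  [2.5,0,0,-1.0,0,0,0],
  [2.5,0,0,-1.0,0,0,0],
  [2.5,0,0,-1.0,0,0,0],
])

```text
t: 10.75
ee_pos: [0.5445, -0.2604, 0.155]
tool_rot: [0.254, 0.19, 0.947, -0.051]
contact_force: [-0.3, 0.4, -2.6]
grip_width: 0.0389
```

```bash
python3 - <<'E'
from q import *
s,M=st();print(s['joint_positions'].round(2))
a=load('s8');print('foot by scene',plane(a,140+287/2.667,90+84/2.667,.13).round(3))
E
```

```text
t 10.75 p [ 0.5445 -0.2604  0.155 ] F [-0.3  0.4 -2.6] w 0.0389 z [ 0.461 -0.194 -0.866] y [ 0.387  0.922 -0.   ]
[-0.26  0.27  0.73  2.24 -0.83  0.25  2.35]
foot by scene [ 0.523 -0.248  0.13 ]
```

arm_command([
  [2.5,0,0,0,0,0,-5],
  [2.5,0,0,0,0,0,-5],
  [2.5,0,0,0,0,0,-5],
  [2.5,0,0,0,0,0,-5],
])

```text
t: 11.25
ee_pos: [0.5446, -0.26, 0.1554]
tool_rot: [0.241, 0.353, 0.899, -0.094]
contact_force: [0.1, 0.3, -2.9]
grip_width: 0.0394
```

```bash
cat > z.py <<'E'
from q import *
s,M=st();print(s['joint_positions'].round(2),s['dq'].round(2));p=s['ee_pos'];print('mill est',(p-.04*M[:,2]).round(4))
E
python3 z.py
```

```text
t 11.25 p [ 0.5446 -0.26    0.1554] F [ 0.1  0.3 -2.9] w 0.0394 z [ 0.367 -0.34  -0.866] y [0.68  0.733 0.001]
[-0.69  0.44  1.18  2.23 -0.77  0.3   1.86] [-0.6   0.49  0.72 -0.09 -0.06  0.28 -0.77]
mill est [ 0.5299 -0.2464  0.19  ]
```

arm_command([
  [2.5,0,0,0,0,0,0],
  [2.5,0,0,0,0,0,0],
])

```text
t: 11.5
ee_pos: [0.544, -0.2607, 0.1549]
tool_rot: [0.241, 0.351, 0.9, -0.094]
contact_force: [-0.1, 0.3, -2.5]
grip_width: 0.039
```

```bash
python3 z.py
```

```text
t 11.5 p [ 0.544  -0.2607  0.1549] F [-0.1  0.3 -2.5] w 0.039 z [ 0.367 -0.339 -0.866] y [ 0.678  0.735 -0.001]
[-0.69  0.44  1.17  2.23 -0.77  0.3   1.86] [ 0.02 -0.01 -0.    0.   -0.    0.   -0.01]
mill est [ 0.5293 -0.2471  0.1896]
```

arm_command([
  [2.5,-0.1,-0.2,-0.8,0,0,-2],
  [2.5,-0.1,-0.2,-0.8,0,0,-2],
  [2.5,-0.1,-0.2,-0.8,0,0,-2],
  [2.5,0,-0.1,-0.6,0,0,0],
  [2.5,0,0,0,0,0,0],
])

```text
t: 12.12
ee_pos: [0.5405, -0.2679, 0.1243]
tool_rot: [0.235, 0.399, 0.88, -0.107]
contact_force: [0.4, -0.6, -1.9]
grip_width: 0.0393
```

```bash
python3 z.py
```

```text
t 12.12 p [ 0.5405 -0.2679  0.1243] F [ 0.4 -0.6 -1.9] w 0.0393 z [ 0.328 -0.376 -0.866] y [ 0.753  0.659 -0.001]
[-0.64  0.52  1.11  2.24 -0.85  0.26  1.81] [-0.01 -0.01  0.02 -0.01  0.01  0.01 -0.01]
mill est [ 0.5274 -0.2528  0.1589]
```

arm_command([
  [2.5,-0.1,-0.1,-0.8,0,0,-2],
  [2.5,-0.1,-0.1,-0.8,0,0,-2],
  [2.5,-0.1,-0.1,-0.8,0,0,-2],
  [2.5,-0.1,-0.1,-0.8,0,0,-2],
  [2.5,0,0,-0.8,0,0,-1],
  [2.5,0,0,0,0,0,0],
])

```text
t: 12.88
ee_pos: [0.5367, -0.2715, 0.0841]
tool_rot: [0.226, 0.467, 0.846, -0.126]
contact_force: [-0.6, 0.1, -3.4]
grip_width: 0.0392
```

```bash
python3 z.py
```

```text
t 12.88 p [ 0.5367 -0.2715  0.0841] F [-0.6  0.1 -3.4] w 0.0392 z [ 0.265 -0.423 -0.866] y [ 0.846  0.533 -0.002]
[-0.62  0.64  1.08  2.24 -0.95  0.25  1.7 ] [-0.   -0.02  0.02 -0.    0.01  0.    0.01]
mill est [ 0.5261 -0.2546  0.1187]
```

arm_command([
  [2.5,-0.1,0,-0.6,0,0,-1],
  [2.5,-0.1,0,-0.5,0,0,-1],
  [2.5,0,0,-0.4,0,0,0],
  [2.5,0,0,-0.2,0,0,0],
  [2.5,0,0,0,0,0,0],
])

```text
t: 13.5
ee_pos: [0.5348, -0.2718, 0.0677]
tool_rot: [0.224, 0.482, 0.837, -0.129]
contact_force: [-0.2, 0.3, -2.9]
grip_width: 0.0391
```

arm_command([
  [2.5,0,0,-0.1,0,0,0],
  [2.5,0,0,-0.1,0,0,0],
  [2.5,0,0,0,0,0,0],
])

```text
t: 13.88
ee_pos: [0.5349, -0.2716, 0.0658]
tool_rot: [0.224, 0.481, 0.837, -0.129]
contact_force: [1.2, 0.6, -3.0]
grip_width: 0.0392
```

arm_command([
  [2.5,0,0,-0.1,0,0,0],
  [2.5,0,0,-0.1,0,0,0],
  [2.5,0,0,0,0,0,0],
])

```text
t: 14.25
ee_pos: [0.5355, -0.2728, 0.0649]
tool_rot: [0.225, 0.482, 0.837, -0.129]
contact_force: [-3.6, 1.7, 10.9]
grip_width: 0.0393
```

```bash
python3 z.py
```

```text
t 14.25 p [ 0.5355 -0.2728  0.0649] F [-3.6  1.7 10.9] w 0.0393 z [ 0.252 -0.434 -0.865] y [0.865 0.502 0.001]
[-0.59  0.67  1.02  2.24 -1.    0.21  1.69] [-0.  0.  0.  0. -0.  0.  0.]
mill est [ 0.5254 -0.2554  0.0995]
```

Contact is at z 0.065, as predicted. I'll ease off 0.5 mm and open.

arm_command([
  [2.5,0,0,0.1,0,0,0],
  [2.5,0,0,0,0,0,0],
  [4.4,0,0,0,0,0,0],
  [5.2,0,0,0,0,0,0],
  [6.4,0,0,0,0,0,0],
  [6.4,0,0,0,0,0,0],
  [6.4,0,0,0,0,0,0],
])

```text
t: 15.12
ee_pos: [0.5349, -0.2717, 0.0648]
tool_rot: [0.224, 0.481, 0.837, -0.129]
contact_force: [-0.3, -0.6, -0.1]
grip_width: 0.0637
```

```bash
python3 z.py; python3 - <<'E'
from q import *
s,M=st();w=snap('wrist','w9');a=snap('scene','s9')
m=(s['ee_pos']-.04*M[:,2]);print('cap predicted px',proj(w,[m[0],m[1],.116],True),'pads',[proj(w,m+M@[.0095,y,.019],True).round(0) for y in (.032,-.032)])
# wood/steel column extents near the pads in wrist view
px=w['pixels'].astype(int);wood=(px[...,0]-px[...,2]>20)&(px.max(2)<105)
for v in range(150,236,12):
    r=np.nonzero(wood[v,190:320])[0]+190;print(v,(r.min(),r.max()) if len(r) else None)
E
```

```text
t 15.12 p [ 0.5349 -0.2717  0.0648] F [-0.3 -0.6 -0.1] w 0.0637 z [ 0.251 -0.432 -0.866] y [ 0.864  0.503 -0.001]
[-0.59  0.67  1.02  2.24 -1.    0.21  1.69] [-0.  0. -0. -0.  0. -0.  0.]
mill est [ 0.5249 -0.2544  0.0994]
t 15.12 p [ 0.5349 -0.2717  0.0648] F [-0.3 -0.6 -0.1] w 0.0637 z [ 0.251 -0.432 -0.866] y [ 0.864  0.503 -0.001]
cap predicted px [249.26712797 292.48824788] pads [array([305., 233.]), array([195., 233.])]
150 (np.int64(216), np.int64(284))
162 (np.int64(216), np.int64(286))
174 (np.int64(219), np.int64(283))
186 (np.int64(223), np.int64(277))
198 (np.int64(223), np.int64(277))
210 (np.int64(219), np.int64(282))
222 (np.int64(216), np.int64(285))
234 (np.int64(197), np.int64(306))
```

The mill stands free, centred between the open pads (columns 216–285). Backing out along the tool axis.

arm_command([
  [6.4,-0.25,0.4,0.85,0,0,0],
  [6.4,-0.4,0.65,1.3,0,0,0],
  [6.4,-0.4,0.65,1.3,0,0,0],
  [6.4,-0.5,0.9,1.75,0,0,0],
  [6.4,-0.5,0.9,1.75,0,0,0],
  [6.4,-0.5,0.9,1.75,0,0,0],
  [6.4,-0.5,0.9,1.75,0,0,0],
  [6.4,-0.5,0.9,1.75,0,0,0],
])

```text
t: 16.23
ee_pos: [0.4992, -0.2097, 0.1873]
tool_rot: [0.224, 0.482, 0.837, -0.129]
contact_force: [-0.3, 0.5, 0.3]
grip_width: 0.0641
```

arm_command([
  [6.4,-0.5,0.9,1.75,0,0,0],
  [6.4,-0.5,0.9,1.75,0,0,0],
  [6.4,-1,0.9,1.75,0,0,0],
  [6.4,-1,0.9,1.75,0,0,0],
  [6.4,0,0,0,0,0,0],
])

```text
t: 16.85
ee_pos: [0.4699, -0.1723, 0.2549]
tool_rot: [0.222, 0.481, 0.839, -0.124]
contact_force: [0.2, 1.1, 1.0]
grip_width: 0.064
```

```bash
python3 z.py; python3 - <<'E'
from q import *
a=snap('scene','s10');d=snap('side','d10')
A=cv2.resize(a['pixels'],(512,384));o=np.hstack([cv2.resize(a['pixels'][90:290,130:350],(440,400)),cv2.resize(d['pixels'][100:290,130:300],(358,400))])
cv2.imwrite('pics/c10.png',np.clip(o[:,:,::-1]*1.3,0,255).astype(np.uint8))
E
```

```text
t 16.85 p [ 0.4699 -0.1723  0.2549] F [0.2 1.1 1. ] w 0.064 z [ 0.252 -0.421 -0.871] y [0.863 0.506 0.005]
[-1.44 -0.18  1.24  2.2   0.81  0.99 -0.12] [ 0.05  0.17  0.01  0.01 -0.11 -0.15  0.12]
mill est [ 0.4598 -0.1555  0.2897]
```

View pics/c10.png

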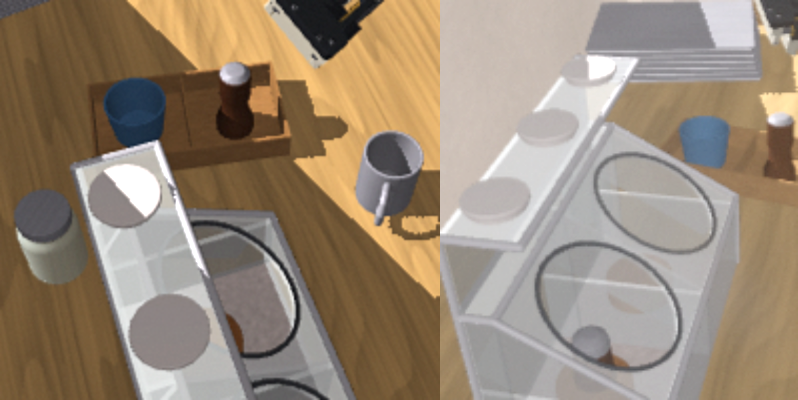

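The mill stands upright in the middle of the empty compartment. The cup, mug, jar, shaker and saucers are where they were, and the gripper is clear. Handing in.

```bash
python3 -c "
from bench import ctrl
print(ctrl.sign_off())"
```

```text
the job is handed in; nothing more can be done
None
```

The pepper mill was in the right bay. I lifted it off its pedestal, brought it upright out through the right port, and set it down in the carton's empty compartment. I handed in at about 17 s, against the 48 s limit.

- **Last checks:** The final scene and side pictures show the mill upright near the middle of the empty compartment, estimated at (0.525, −0.254) against a target of (0.523, −0.256). The cup, mug, jar and shaker look unmoved, and the gripper is clear of everything. The highest force I read was about 11 N, at touchdown in the carton.
- **First grasp missed:** The jaws closed to 30 mm on nothing. Depth readings from two cameras showed that the fingertips sit about 40 mm short of where the reported TCP puts them. I corrected for that, and the second grip stopped on the head at 39 mm.
- **Disagreements:** The side and wrist views differed by 6–9 mm on the mill's x position. I used the wrist value, and the grasp fit. On the way to the carton two joints came near their limits (J6 down to 0.21 against a limit of 0.12, J7 up to 2.35 against 2.74). I turned the tool about the vertical during the lowering to stay inside them.

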